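# Set the polarizer ring to the rider and clamp it

### The arm

A 6-joint arm with a two-finger parallel gripper is mounted at the origin on a cart in front of the work surface, level with it; the furniture and walls round the work are solid. World frame = base frame: x ahead of the robot, y to its left, z up, the work surface at z = 0. Lengths are in m, angles in rad, forces in N, time in s.
With the tool pointing down it reaches from about 0.35 to 0.975 m from the base axis. Payload 4.9 kg.
Tool frame: the origin (TCP) lies midway between the tips of the shut fingers; the grasp point (between the pads) lies 19 mm behind it; x points along the fingers, y is the direction in which the jaws open and shut, and the axes are right-handed (so a half turn about x gives the same grasp; the last joint's range is limited). The gripper opens to 85 mm and grips with 20 to 120 N. Pads are 22 mm wide; open, the fingers measure 114 mm over their backs; the gripper's body (76 mm by 85 mm) begins 54 mm behind the grasp point. The pads swing forward as they close: fully open they stand 13 mm farther back than shut.
Start: joints at [1.127, 0.053, 1.613, -0, 1.476, -0.119], TCP at [0.199, 0.592, 0.231] pointing down, gripper open.
Joint ranges: [-3.01, 3.01], [-1.01, 2.22], [0.06, 2.58], [-1.02, 4.17], [0.09, 2.62], [-3.14, 3.14]. Speed limits (rad/s): [2.57, 2.57, 3.14, 3.14, 3.14, 3.14].

### API

Orientations are given as a rotation vector (axis times angle).
In Python, from station import ctrl gives the robot as it stands.
- The arm moves only by the shell command python3 -m handwheel 'ROWS' [FORCE]. ROWS is JSON, a list of rows, each a list of 3 entries, a list of its own where there are three numbers: the finger opening in m, from 0 to 0.0854, then the shift along the tool's x, y, z in m, then the turn, a rotation vector about the tool's x, y, z in degrees. In form: [[claw, [dx, dy, dz], [ax, ay, az]], ...]. A call has 1 to 10 rows; each row shifts and turns the commanded pose from where the row before left it, along the tool's axes as they then stand; what a row does not reach is not made up. A row lasts 1/12 s, in which the tool goes at most 41.7 mm and 7.16 degrees, less where a joint would pass 70% of its speed; a pose out of reach is approached as far as the arm can. A call with a gripper value outside its range is refused whole. The fingers move at their own pace and stop on an object; FORCE is the grip in N (left out, the last holds). Time passes only in rows, so rows that do not move let the fingers close. It gives the time, the measured TCP pose, the force and the opening at its end, in the units of the state.
- ctrl.get_obs(): the state, without advancing time (a new reading comes with each control period).
- ctrl.get_image(name): name is "side" or "top" or "wrist"; returns the picture (420x560x3 uint8, red, green, blue); there is no depth.
- ctrl.camera_params(name): a dict with "vertical_fov" (degrees; the focal length in pixels is half the picture's height over the tangent of half this angle, whatever the lens; pixels are square), "cx", "cy" (the principal point, pixels), "rvec" (rotation vector, rad) and "tvec" (3), from world to camera coordinates, as OpenCV has them; the wrist camera has in their place "T_tool_cam" (4x4, takes a point from camera to tool coordinates, whose origin is the TCP and whose axes are the tool frame's). Camera axes: x right, y down, z forward; pixel columns grow to the right and rows downward; lengths in m; the calibration is good to about 2 mm. The wrist camera is an equidistant fisheye: a pixel r from the principal point sees the ray r / f radians off the axis. A picture is of the moment at which its call begins: read the wrist's pose just before it. camera_params takes no time and is no camera call.
- ctrl.finish_job(): hands the job in, once; it reports no verdict.
Trained networks look in the newest picture that a camera, given by its name, has taken for a name from the list of things; names that differ only in an ending like _2 or _b are one class to them, and where a whole thing is asked for, a point or a joint stands for the part that bears it (a point fixed in the world has none). Each returns a list of dicts, best first, with "score" (0 to 1); they miss things now and then, are a little off and sometimes report something else, mostly with a low value. They report only what shows in the picture. A call takes as long as a camera call.
- ctrl.look_for(thing, camera): "box" ([centre column, centre row, width, height] in pixels, round what is visible of it).
- ctrl.silhouettes(thing, camera): "mask" (420x560 bool, what is visible of it) and "box" ([centre column, centre row, width, height] in pixels, round what is visible of it).
- ctrl.tip_of(thing, camera): "centre" ([row, column] in pixels: a listed point, or the origin of a listed thing).
The state is a dict: "t": time; "q": joint angles; "dq": joint speeds; "effort": joint torques, N m; "tool_pos": TCP position; "tool_rot": TCP orientation; "contact_force": force on the tool from outside, world axes, zero at the start; "wrist_torque": the same for the moment, N m; "opening": finger opening in m.
Only numpy, scipy, OpenCV 4.12 (cv2) and the standard library are available. Lean on these libraries where they do the work, as an engineer would, in place of code of your own. Each camera call takes 0.05 s, during which the arm holds its last target.

### The job

Set the polarizer of the light stage: with the fingertips, push the blue upright post of the ring's lever round its arc until the lever lies centred over the red rider on the scale, leave it there, and only then push the small black-tipped clamp lever round, away from the robot, until it reaches its stop. Do not shift the red rider, the clear round dish lying on the stage, or the vials, tube and bottle standing about; nothing is to be picked up.

Things in the scene. Friction and masses are not known exactly. Their poses are not given: they have to be found in the camera images.
- polarizer: The polarizer light stage, fixed to the table: grey base plate (150 x 215 mm, 14 high), round grey housing (radius 70, top 32 high) with white scale, dark round stage (radius 46, top 41.5 high) in its middle, black lamp box (50 high) behind. Origin on the ring axis, at table height; its -x axis is its front, roughly towards the robot (yaw within 0.25 rad), -y its right as the robot sees it.
- ring_axis (a point): Point on the vertical axis of the ring, in the middle of the light stage, 40 mm above the table. The bright ring (outer radius 57 mm, top 41 mm high) turns on the housing about it.
- lever_post (a point): Middle of the blue upright post on the ring's lever, 68 mm above the table, 105 mm from the ring axis; goes round with the ring. A round rod, 10 mm in diameter, free between heights of 45 and 86 mm. Its dark blue lever is 6 mm wide, 38 to 42 mm high, with a white centre line. Along its arc, from 77 mm off the ring axis outward, nothing else of the stage rises above 45 mm.
- lever_line (a point): Point on the lever's centre line, 71 mm from the ring axis, 38 mm above the table, turning with the ring. Its own -x axis points outward along the lever.
- polarizer_ring (a joint): Angle of the ring: 0 with the lever to the front of the stage, positive counter-clockwise from above (at the front the post then moves to the robot's right), -1.2 to 1.2 rad. No spring; it stays where it is left (about 1 to 2 N at the post turns it). It starts on the negative side of the rider, so the post is pushed in the positive direction.
- rider_mark (a point): Centre of the red rider on the rim of the housing, 71 mm from the ring axis, 35 mm above the table. A red clip 9 mm wide that lies on the scale and hangs 20 mm down outside the rim; top 35 mm high, so the lever passes 3 mm above it. Its own -x axis points outward from the ring axis.
- rider (a joint): Angle at which the rider sits, counted just as the ring's angle: the lever is centred over the rider when the two values are equal. It is set at the start, holds by strong friction and must not be moved.
- clamp_pivot (a point): Vertical pivot axis of the clamp lever, 40 mm above the table, on a boss beside the housing to the robot's right: at x = 10, y = -88 mm in the stage's frame. Two steel stop pins, 48 mm high, stand 25 mm from it.
- clamp_post (a point): Middle of the black upright post of the clamp lever, 68 mm above the table, 50 mm from the pivot axis. Round, 11 mm diameter, stands free between heights of 46 and 81 mm; the lever under it is 8 mm wide and 40 to 46 mm high.
- clamp (a joint): Angle of the clamp lever: 0 open (points out to the stage's right side), positive counter-clockwise from above, so its post swings away from the robot and in towards the lamp box; 1.3 rad is the stop (clamped). No spring, stays where left, 1 to 1.5 N at the post. Starts between 0 and 0.25. It does not act on the ring.
- sample_dish: Clear Petri dish, 89 mm across and 14 mm high, lying loose in the middle of the stage on top of the dark disc (its underside 42 mm above the table, its top 56 mm). Origin at the centre of its underside. To be left alone.
- vial_red: Vial with a red screw cap, 22 mm across, 51 mm high, standing loose on the table nearer the robot than the stage; origin at the centre of its underside. To be left alone.
- vial_grey: Vial with a grey screw cap, 22 mm across, 51 mm high, standing loose like the other one; the two may have changed places. Origin at the centre of its underside. To be left alone.
- skirted_tube: Skirted tube with a blue cap, 34 mm across, 110 mm high, standing loose to the right of the stage; origin at the centre of its underside. To be left alone.
- reagent_flask: Reagent bottle with a black cap, 49 mm across, 94 mm high, standing loose to the right of the stage; origin at the centre of its underside. To be left alone.

How it is judged:
On the way, in this order (a step that is already met when the one before it is completed fails the run):
1. the ring's lever is set over the red rider while the clamp lever is still open (angle between the x axis of lever_line and the x axis of rider_mark, either way round below 0.06 rad and value of joint clamp below 0.5 rad and velocity of joint polarizer_ring between -0.05 and 0.05 rad/s), for 0.5 s.
2. the clamp lever is pushed to its stop (value of joint clamp above 1.2 rad and angle between the x axis of lever_line and the x axis of rider_mark, either way round below 0.06 rad), for 0.2 s.
At the end, for the whole second after the job is handed in: the lever's centre line within 0.06 rad (about 3.4 degrees, half the rider's width) of the rider's centre, the clamp lever within 0.1 rad of its stop, the dish flat on the stage with its centre within 14 mm of the ring axis, and the vials, tube and bottle upright (all of step 2 and horizontal distance between sample_dish and ring_axis below 0.014 m and angle between sample_dish's own z axis and vertical below 0.05 rad and angle between each of vial_red, vial_grey, skirted_tube, reagent_flask's own z axis and vertical below 0.2 rad); the robot touches nothing.
It fails at once if the red rider is shifted by more than 3 mm (distance of rider_mark from where it was at the start of the episode above 0.003 m).
It fails at once if the dish on the stage is shifted or lifted by more than 10 mm (distance of sample_dish from where it was at the start of the episode above 0.01 m).
It fails at once if a vial, the tube or the bottle is shifted, knocked over or lifted by more than 20 mm (distance of any of vial_red, vial_grey, skirted_tube, reagent_flask from where it was at the start of the episode above 0.02 m).
It also fails if it takes over 64 s, if anything falls off the work surface, if the arm or the gripper's body presses on something with over 40 N, if the wrist force passes 120 N, or if a joint passes its speed limit or range.

## Working session

There is one attempt and no reset: what is moved stays moved. The work goes in short steps, Python scripts to look and compute and a shell command to move; the robot and the scene stay as the last step left them, time stands still between calls to the robot, and variables do not carry over. Pictures are saved under pics/ and viewed, and the job is handed in when it is done.

```bash
ls; mkdir -p pics; python3 - <<'E'
from station import ctrl
import cv2
print(ctrl.get_obs())
for n in ["side","top","wrist"]:
    im=ctrl.get_image(n); cv2.imwrite(f"pics/{n}0.png",im[:,:,::-1]); print(n,ctrl.camera_params(n))
E
```

```text
pics
{'t': 0.0, 'q': array([ 1.12700333e+00,  5.33606993e-02,  1.61428002e+00,  9.39839611e-06,
        1.47600146e+00, -1.19004574e-01]), 'dq': array([-0.00174418,  0.00097577, -0.00100236, -0.00075905, -0.00130653,
        0.00083653]), 'effort': array([-1.40383530e-03, -3.93688309e+01, -3.70173776e+01, -2.45503761e-04,
        7.10455875e-03, -5.10372288e-06]), 'tool_pos': array([0.19917562, 0.59176263, 0.23006899]), 'tool_rot': array([ 0.25335632,  1.556305  , -0.25645641]), 'contact_force': array([-0.5388725 ,  0.22088122, -0.56145506]), 'wrist_torque': array([-0.03161272, -0.00290907, -0.03825649]), 'opening': 0.08552279507374769}
side {'vertical_fov': 47.655090982131, 'cx': 276.1172530440126, 'cy': 214.66803174161262, 'rvec': array([ 0.01019717,  2.81543162, -1.33219944]), 'tvec': array([0.50050021, 0.22832561, 0.72781689])}
top {'vertical_fov': 48.73690652864104, 'cx': 274.1168578611083, 'cy': 208.05447358292653, 'rvec': array([ 2.14949324, -2.16719   ,  0.17572325]), 'tvec': array([-0.24726192,  0.50660332,  0.87808081])}
wrist {'vertical_fov': 65.70646984690485, 'cx': 277.85308681787194, 'cy': 211.85881232697795, 'T_tool_cam': array([[-5.61529989e-04, -2.93376074e-01,  9.55996948e-01,
        -1.43138219e-01],
       [ 9.99999796e-01,  1.25321702e-04,  6.25834910e-04,
        -1.21342042e-03],
       [-3.03412153e-04,  9.55997104e-01,  2.93375944e-01,
        -7.43653596e-02],
       [ 0.00000000e+00,  0.00000000e+00,  0.00000000e+00,
         1.00000000e+00]])}
```

View pics/side0.png

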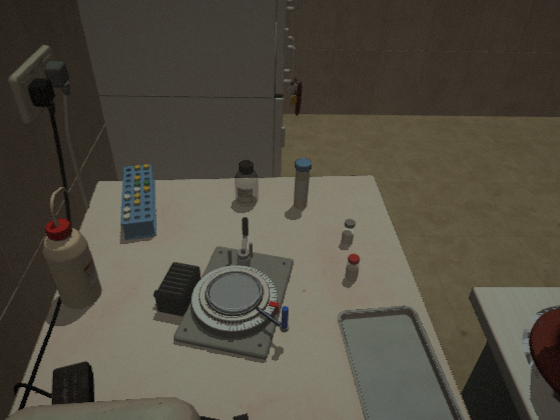

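View pics/top0.png

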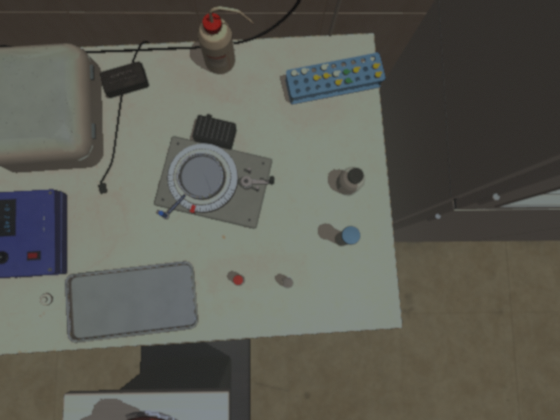

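```bash
cat > h.py <<'E'
from station import ctrl
import numpy as np, cv2
from scipy.spatial.transform import Rotation as R
def K(p,h=420):
    f=h/2/np.tan(np.radians(p['vertical_fov'])/2); return f
def cam(n):
    p=ctrl.camera_params(n); f=K(p)
    if n=='wrist':
        o=ctrl.get_obs(); Rt=R.from_rotvec(o['tool_rot']).as_matrix()
        T=p['T_tool_cam']; Rwc=Rt@T[:3,:3]; c=Rt@T[:3,3]+o['tool_pos']
    else:
        Rm=R.from_rotvec(p['rvec']).as_matrix(); Rwc=Rm.T; c=-Rm.T@p['tvec']
    return dict(n=n,f=f,cx=p['cx'],cy=p['cy'],R=Rwc,c=c)
def ray(C,rc):
    u=rc[1]-C['cx'];v=rc[0]-C['cy']
    if C['n']=='wrist':
        r=np.hypot(u,v);th=r/C['f'];s=np.sin(th)/max(r,1e-9);d=np.array([u*s,v*s,np.cos(th)])
    else:
        d=np.array([u,v,C['f']]);d/=np.linalg.norm(d)
    return C['c'],C['R']@d
def at_z(C,rc,z):
    c,d=ray(C,rc); return c+d*(z-c[2])/d[2]
def proj(C,P):
    q=C['R'].T@(np.asarray(P)-C['c'])
    if C['n']=='wrist':
        r=np.hypot(q[0],q[1]);th=np.arctan2(r,q[2]);k=C['f']*th/max(r,1e-9)
    else: k=C['f']/q[2]
    return np.array([C['cy']+k*q[1],C['cx']+k*q[0]])
def tri(c1,c2):
    A=np.zeros((3,3));b=np.zeros(3)
    for c,d in (c1,c2):
        M=np.eye(3)-np.outer(d,d);A+=M;b+=M@c
    p=np.linalg.solve(A,b); return p,[np.linalg.norm((np.eye(3)-np.outer(d,d))@(p-c)) for c,d in (c1,c2)]
E
python3 - <<'E'
from h import *
Z=dict(polarizer=0,ring_axis=.04,lever_post=.068,lever_line=.038,rider_mark=.035,clamp_pivot=.04,clamp_post=.068,sample_dish=.042,vial_red=0,vial_grey=0,skirted_tube=0,reagent_flask=0)
Cs={n:cam(n) for n in('top','side')}
for n in Cs: print(n,Cs[n]['c'].round(3))
for k,z in Z.items():
    for n in Cs:
        for r in ctrl.tip_of(k,n)[:2]:
            print(k,n,round(r['score'],2),np.round(r['centre'],1),at_z(Cs[n],r['centre'],z).round(4))
print(ctrl.get_obs()['t'])
E
```

```text
top [ 0.376 -0.231  0.946]
side [0.521 0.409 0.627]
polarizer top 0.9 [179.5 203. ] [ 0.5707 -0.1055  0.    ]
polarizer top 0.2 [216.7 163.2] [ 0.4937 -0.0253  0.    ]
polarizer side 0.68 [288.8 231.7] [ 0.5755 -0.1512  0.    ]
ring_axis top 0.85 [176.2 202.5] [ 0.5692 -0.1097  0.04  ]
lever_post top 0.66 [236.4 338.4] [ 0.4451 -0.3725  0.068 ]
lever_post top 0.58 [214.7 162.2] [ 0.489  -0.0381  0.068 ]
lever_line top 0.69 [203.7 177.8] [ 0.5146 -0.0616  0.038 ]
lever_line side 0.6 [316.3 268.1] [ 0.5129 -0.0609  0.038 ]
rider_mark top 0.53 [210.8 194.3] [ 0.5006 -0.0937  0.035 ]
rider_mark side 0.46 [306.  275.6] [ 0.5008 -0.0838  0.035 ]
clamp_pivot top 0.78 [180.2 245. ] [ 0.5606 -0.194   0.04  ]
clamp_pivot side 0.82 [253.5 242.5] [ 0.5575 -0.1981  0.04  ]
clamp_pivot side 0.44 [303.6 276.2] [ 0.4999 -0.0845  0.04  ]
clamp_post top 0.59 [177.6 273. ] [ 0.5597 -0.2492  0.068 ]
clamp_post top 0.41 [176.7 200.7] [ 0.5622 -0.11    0.068 ]
clamp_post side 0.62 [225.1 246.3] [ 0.5517 -0.2426  0.068 ]
vial_red top 0.65 [281.9 238.5] [ 0.3604 -0.1792  0.    ]
vial_red top 0.28 [175.2 201.8] [ 0.5798 -0.1029  0.    ]
vial_red side 0.8 [278.6 350.4] [ 0.3642 -0.1758  0.    ]
vial_grey top 0.6 [275.5 285.8] [ 0.3723 -0.2745  0.    ]
vial_grey side 0.53 [240.4 342.6] [ 0.3655 -0.2773  0.    ]
skirted_tube top 0.75 [238.2 340. ] [ 0.4467 -0.3866  0.    ]
reagent_flask top 0.55 [182.2 347.8] [ 0.5634 -0.4064  0.    ]
reagent_flask top 0.44 [279.1 242.1] [ 0.3659 -0.1864  0.    ]
reagent_flask side 0.71 [199.6 248. ] [ 0.5544 -0.4065  0.    ]
1.35
```

```bash
python3 - <<'E'
from h import *
o=ctrl.get_obs(); M=R.from_rotvec(o['tool_rot']).as_matrix(); print(M.round(3), o['tool_pos'])
for t in [(.48,-.03,.25)]: print((M.T@(np.array(t)-o['tool_pos'])).round(3))
C=cam('top')
for rc in [(190,0),(190,65),(275,65)]: print(at_z(C,rc,.1))
E
```

```text
[[-0.     0.319  0.948]
 [-0.     0.948 -0.319]
 [-1.    -0.     0.   ]] [0.19943029 0.59231426 0.2313151 ]
[-0.019 -0.5    0.464]
[0.53254588 0.25125527 0.1       ]
[0.53185627 0.1334503  0.1       ]
[0.37739902 0.12525516 0.1       ]
```

```bash
python3 - <<'E'
import cv2
im=cv2.imread('pics/wrist0.png'); t=cv2.imread('pics/top0.png')
cv2.imwrite('pics/a.png',cv2.resize(t[130:240,130:300],None,fx=4,fy=4,interpolation=cv2.INTER_CUBIC))
E
```

```text
(no output)
```

View pics/wrist0.png

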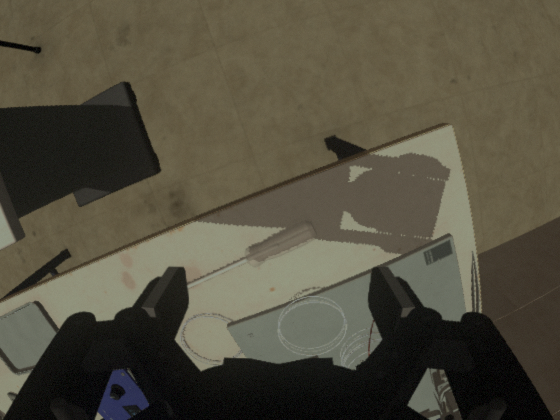

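View pics/a.png

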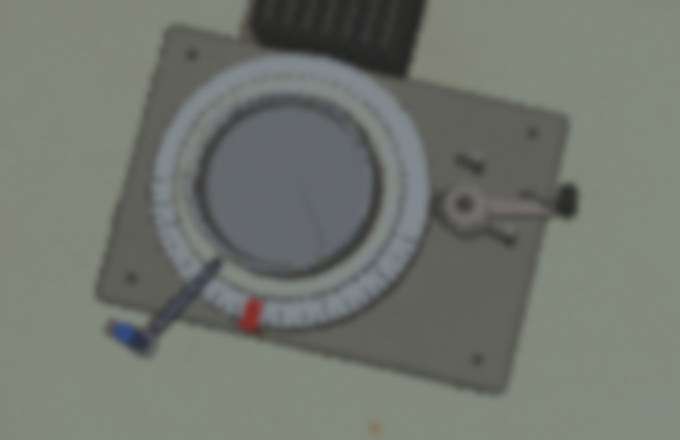

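```bash
python3 -m handwheel '[[0.04,[0,-0.025,0.0235],[0,0,0]],[0.04,[0,-0.025,0.0235],[0,0,0]],[0.04,[0,-0.025,0.0235],[0,0,0]],[0.04,[0,-0.025,0.0235],[0,0,0]],[0.04,[0,-0.025,0.0235],[0,0,0]],[0.04,[0,-0.025,0.0235],[0,0,0]],[0.04,[0,-0.025,0.0235],[0,0,0]],[0.04,[0,-0.025,0.0235],[0,0,0]],[0.04,[0,-0.025,0.0235],[0,0,0]],[0.04,[0,-0.025,0.0235],[0,0,0]]]' 20
```

```text
t: 2.18
tool_pos: [0.3427, 0.2789, 0.2315]
tool_rot: [0.255, 1.555, -0.254]
contact_force: [0.6, -0.0, 0.6]
opening: 0.0398
```

```bash
python3 -m handwheel '[[0.04,[0,-0.025,0.0235],[0,0,0]],[0.04,[0,-0.025,0.0235],[0,0,0]],[0.04,[0,-0.025,0.0235],[0,0,0]],[0.04,[0,-0.025,0.0235],[0,0,0]],[0.04,[0,-0.025,0.0235],[0,0,0]],[0.04,[0,-0.025,0.0235],[0,0,0]],[0.04,[0,-0.025,0.0235],[0,0,0]],[0.04,[0,-0.025,0.0235],[0,0,0]],[0.04,[0,-0.025,0.0235],[0,0,0]],[0.04,[0,0,0],[0,0,0]]]'
python3 - <<'E'
from h import *
o=ctrl.get_obs(); print(o['tool_pos'],o['contact_force'],o['t'])
C=cam('wrist'); cv2.imwrite('pics/w1.png',ctrl.get_image('wrist')[:,:,::-1])
Z=dict(ring_axis=.04,lever_post=.068,lever_line=.038,rider_mark=.035,clamp_pivot=.04,clamp_post=.068,sample_dish=.042)
for k,z in Z.items():
    for r in ctrl.tip_of(k,'wrist')[:2]:
        print(k,round(r['score'],2),np.round(r['centre'],1),at_z(C,r['centre'],z).round(4))
E
```

```text
t: 3.02
tool_pos: [0.4725, -0.0049, 0.2316]
tool_rot: [0.258, 1.554, -0.261]
contact_force: [-0.6, 1.0, -0.0]
opening: 0.0398
[ 0.47254599 -0.00486332  0.23156334] [-0.58622103  0.97293959 -0.03336572] 3.0167
lever_post 0.86 [219.4 250.3] [ 0.4896 -0.0411  0.068 ]
lever_line 0.85 [238.1 242. ] [ 0.5159 -0.0635  0.038 ]
lever_line 0.51 [216.8 250.9] [ 0.4956 -0.0453  0.038 ]
rider_mark 0.7 [232.2 215.2] [ 0.5005 -0.0908  0.035 ]
clamp_pivot 0.57 [298.1 153.8] [ 0.5569 -0.2024  0.04  ]
clamp_pivot 0.23 [238.5 241.9] [ 0.5156 -0.0633  0.04  ]
clamp_post 0.78 [318.1 118.1] [ 0.5587 -0.2495  0.068 ]
```

View pics/w1.png

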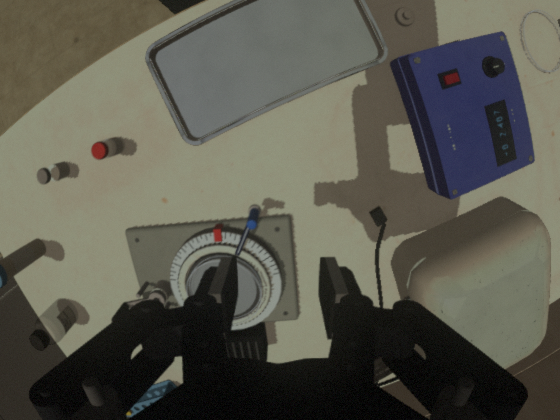

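```bash
python3 -m handwheel '[[0.04,[0,-0.014,0.0125],[0,0,0]],[0.04,[0,-0.014,0.0125],[0,0,0]],[0.04,[0.03,0,0],[0,0,0]],[0.04,[0.03,0,0],[0,0,0]],[0.04,[0.03,0,0],[0,0,0]],[0.04,[0.02,0,0],[0,0,0]],[0.04,[0,0,0],[0,0,0]]]'
python3 - <<'E'
from h import *
C=cam('wrist'); cv2.imwrite('pics/w2.png',ctrl.get_image('wrist')[:,:,::-1])
cv2.imwrite('pics/s2.png',ctrl.get_image('side')[:,:,::-1])
Z=dict(lever_post=.068,lever_line=.038,rider_mark=.035)
for k,z in Z.items():
    for r in ctrl.tip_of(k,'wrist')[:2]:
        print(k,round(r['score'],2),np.round(r['centre'],1),at_z(C,r['centre'],z).round(4))
E
```

```text
t: 4.0
tool_pos: [0.482, -0.0334, 0.116]
tool_rot: [0.255, 1.566, -0.254]
contact_force: [0.4, 0.6, 0.3]
opening: 0.0399
lever_post 0.94 [250.2 274.3] [ 0.4899 -0.0396  0.068 ]
lever_line 0.74 [271.7 256.6] [ 0.5147 -0.0626  0.038 ]
rider_mark 0.45 [262.8 217.7] [ 0.4997 -0.0895  0.035 ]
rider_mark 0.4 [139.9  84.6] [ 0.3725 -0.1563  0.035 ]
```

View pics/w2.png

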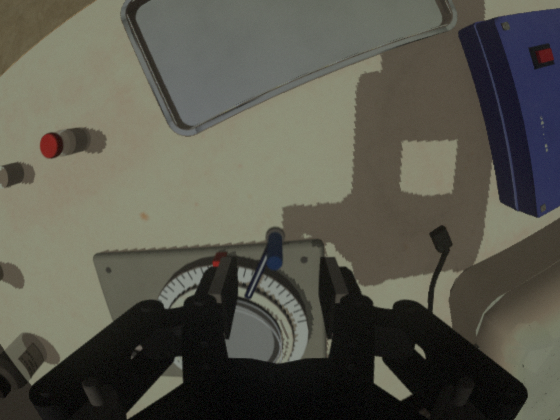

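View pics/s2.png

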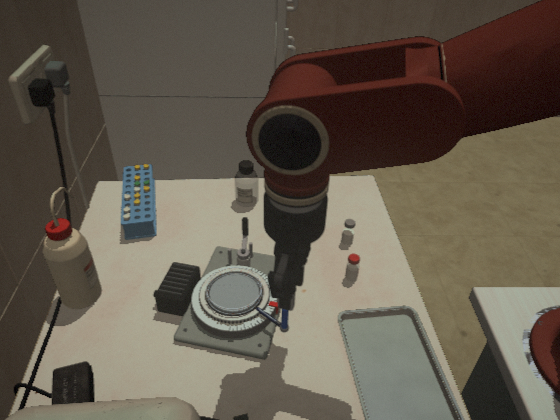

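```bash
python3 - <<'E'
from h import *
o=ctrl.get_obs(); M=R.from_rotvec(o['tool_rot']).as_matrix(); print(M.round(3), o['tool_pos'])
E
python3 -m handwheel '[[0.04,[0,-0.003,0.007],[0,0,0]],[0.04,[0,0,0],[0,0,0]],[0.04,[0,0,0],[0,0,0]]]'
```

```text
[[ 0.004  0.319  0.948]
 [-0.001  0.948 -0.319]
 [-1.     0.     0.004]] [ 0.48733935 -0.03493331  0.12382477]
t: 4.5
tool_pos: [0.4924, -0.0404, 0.1225]
tool_rot: [0.255, 1.554, -0.255]
contact_force: [-0.1, 0.2, -0.4]
opening: 0.04
```

```bash
python3 -m handwheel '[[0.04,[0,0,-0.006],[0,0,0]],[0.04,[0.025,0,0],[0,0,0]],[0.04,[0.025,0,0],[0,0,0]],[0.04,[0.024,0,0],[0,0,0]],[0.04,[0,0,0],[0,0,0]],[0.04,[0,0,0],[0,0,0]],[0.04,[0,0,0],[0,0,0]]]'
python3 - <<'E'
from h import *
C=cam('wrist'); cv2.imwrite('pics/w3.png',ctrl.get_image('wrist')[:,:,::-1])
Z=dict(lever_post=.068,lever_line=.038,rider_mark=.035)
for k,z in Z.items():
    for r in ctrl.tip_of(k,'wrist')[:2]:
        print(k,round(r['score'],2),np.round(r['centre'],1),at_z(C,r['centre'],z).round(4))
E
```

```text
t: 5.08
tool_pos: [0.4864, -0.0382, 0.0486]
tool_rot: [0.255, 1.554, -0.255]
contact_force: [0.9, -0.8, -0.4]
opening: 0.0403
lever_post 0.75 [297.4 277.1] [ 0.4891 -0.0406  0.068 ]
lever_line 0.95 [312.7 256.5] [ 0.5132 -0.0611  0.038 ]
```

View pics/w3.png

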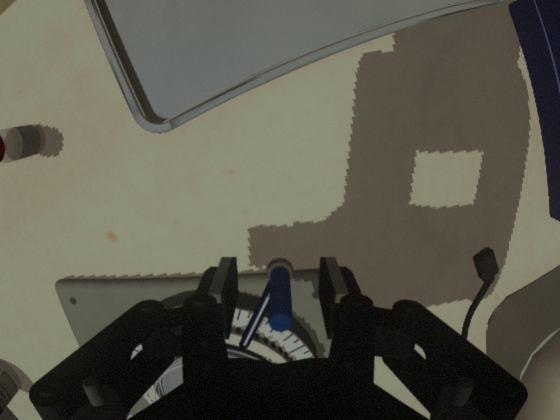

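```bash
python3 -m handwheel '[[0.04,[0,-0.006,0],[0,0,0]],[0.04,[0,-0.006,0],[0,0,0]],[0.04,[0,-0.006,0],[0,0,0]],[0.04,[0,-0.006,0],[0,0,0]],[0.04,[0,-0.006,0],[0,0,0]],[0.04,[0,-0.006,0],[0,0,0]],[0.04,[0,-0.006,0],[0,0,0]],[0.04,[0,-0.004,0],[0,0,0]],[0.04,[0,-0.003,0],[0,0,0]],[0.04,[0,0,0],[0,0,0]]]'
cat > m.py <<'E'
from h import *
import sys
tag=sys.argv[1]
Z=dict(lever_post=.068,lever_line=.038,rider_mark=.035,ring_axis=.04)
for n in ('wrist','top','side'):
    C=cam(n); cv2.imwrite(f'pics/{n}_{tag}.png',ctrl.get_image(n)[:,:,::-1])
    for k,z in Z.items():
        for r in ctrl.tip_of(k,n)[:1]:
            p=at_z(C,r['centre'],z); v=p-np.array([.5685,-.109,0])
            print(n,k,round(r['score'],2),np.round(r['centre'],1),p.round(4),'ang',np.arctan2(-v[1],-v[0]).round(3),np.hypot(*v[:2]).round(4))
o=ctrl.get_obs(); print(o['t'],o['tool_pos'],o['contact_force'])
E
python3 m.py 4
```

```text
t: 6.12
tool_pos: [0.4702, -0.0854, 0.0474]
tool_rot: [0.255, 1.555, -0.256]
contact_force: [-1.4, -0.8, 0.5]
opening: 0.0399
wrist lever_post 0.9 [286.1 311.6] [ 0.4716 -0.0716  0.068 ] ang -0.368 0.1039
wrist lever_line 0.6 [308.3 299.4] [ 0.501  -0.0843  0.038 ] ang -0.351 0.0719
wrist rider_mark 0.73 [380.3  34.2] [ 0.5261 -0.3406  0.035 ] ang 1.39 0.2354
wrist ring_axis 0.16 [176.7   0.8] [ 0.366  -0.2343  0.04  ] ang 0.554 0.2381
top ring_axis 0.7 [177.5 201.9] [ 0.5665 -0.1086  0.04  ] ang -0.215 0.002
side lever_post 0.62 [300.6 291.3] [ 0.4779 -0.0668  0.068 ] ang -0.436 0.1
side lever_line 0.67 [306.5 272.2] [ 0.5063 -0.0802  0.038 ] ang -0.433 0.0685
side rider_mark 0.55 [305.8 277.3] [ 0.4981 -0.0842  0.035 ] ang -0.339 0.0747
side ring_axis 0.71 [225.4 247.4] [ 0.5511 -0.2744  0.04  ] ang 1.466 0.1663
6.8667 [ 0.47013874 -0.08444514  0.0473082 ] [ 0.33366906  0.77009136 -1.00981296]
```

View pics/wrist_4.png

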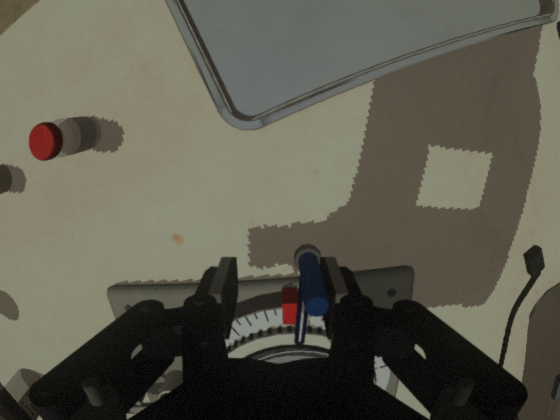

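View pics/side_4.png

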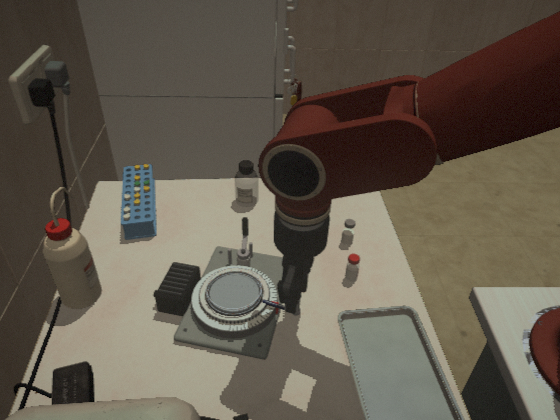

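```bash
python3 - <<'E'
import cv2
t=cv2.imread('pics/wrist_4.png')
cv2.imwrite('pics/b.png',cv2.resize(t[240:360,240:350],None,fx=5,fy=5,interpolation=cv2.INTER_CUBIC))
E
```

```text
(no output)
```

View pics/b.png

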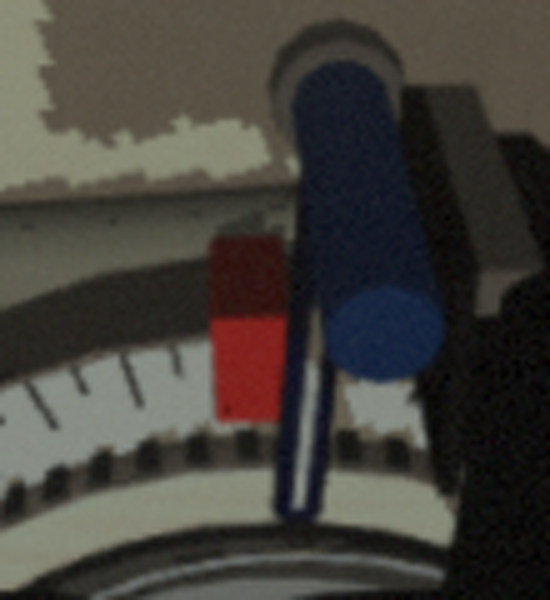

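```bash
cat > ang.py <<'E'
from h import *
def ang(px,z,ax=(.5685,-.109),C=None):
    C=C or cam('wrist'); p=at_z(C,px,z); v=p[:2]-np.array(ax); return p.round(4),round(float(np.arctan2(-v[1],-v[0])),3),round(float(np.hypot(*v)),4)
E
python3 - <<'E'
from ang import *
for n,px,z in [('rid',(303.6,290),.035),('rid',(313.6,290),.035),('rid',(324,290),.035),('lev',(340,300),.042),('lev',(310,302.4),.042),('lev',(325,301.3),.042)]: print(n,ang(px,z))
E
```

```text
rid (array([ 0.498 , -0.0878,  0.035 ]), -0.293, 0.0736)
rid (array([ 0.5047, -0.0899,  0.035 ]), -0.291, 0.0666)
rid (array([ 0.5119, -0.0922,  0.035 ]), -0.289, 0.059)
lev (array([ 0.5201, -0.0889,  0.042 ]), -0.394, 0.0524)
lev (array([ 0.4999, -0.0815,  0.042 ]), -0.381, 0.074)
lev (array([ 0.5096, -0.085 ,  0.042 ]), -0.387, 0.0636)
```

```bash
python3 -m handwheel '[[0.04,[0,-0.003,0],[0,0,0]],[0.04,[0,-0.003,0],[0,0,0]],[0.04,[0,-0.002,0],[0,0,0]],[0.04,[0,-0.001,0],[0,0,0]],[0.04,[0,0,0],[0,0,0]],[0.04,[0,0,0],[0,0,0]],[0.04,[0,0,0],[0,0,0]]]'
python3 m.py 5 | grep -v axis; python3 - <<'E'
import cv2
t=cv2.imread('pics/wrist_5.png')
cv2.imwrite('pics/c.png',cv2.resize(t[240:360,240:350],None,fx=5,fy=5,interpolation=cv2.INTER_CUBIC))
E
```

```text
t: 7.45
tool_pos: [0.4674, -0.0932, 0.0474]
tool_rot: [0.255, 1.555, -0.255]
contact_force: [-0.2, -0.2, -0.3]
opening: 0.0402
wrist lever_post 0.59 [284.2 310.8] [ 0.4678 -0.0795  0.068 ] ang -0.285 0.105
wrist lever_line 0.96 [309.3 305.8] [ 0.5001 -0.0889  0.038 ] ang -0.286 0.0713
wrist rider_mark 0.57 [307.2 305.2] [ 0.5006 -0.0891  0.035 ] ang -0.285 0.0707
top rider_mark 0.71 [282.9 241.2] [ 0.3591 -0.1863  0.035 ] ang 0.354 0.2233
side lever_post 0.56 [297.5 295.1] [ 0.4718 -0.0729  0.068 ] ang -0.357 0.1032
side lever_line 0.74 [303.3 273.3] [ 0.5045 -0.0867  0.038 ] ang -0.335 0.0678
side rider_mark 0.62 [308.2 277.2] [ 0.4983 -0.0793  0.035 ] ang -0.4 0.0762
8.2 [ 0.46725496 -0.09297427  0.04730508] [ 0.28008073 -0.40095576  0.4249008 ]
```

View pics/c.png

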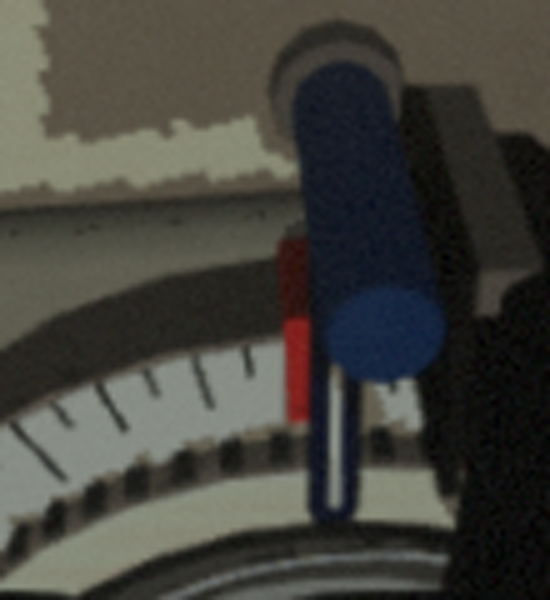

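```bash
python3 - <<'E'
from ang import *
for n,px,z in [('rid',(303.6,304.6),.035),('rid',(314,304.9),.035),('rid',(323,305.1),.035),('lev',(340,307),.042),('lev',(316,307.4),.042),('lev',(325,307.2),.042)]: print(n,ang(px,z))
E
```

```text
rid (array([ 0.4979, -0.0885,  0.035 ]), -0.283, 0.0735)
rid (array([ 0.5049, -0.0904,  0.035 ]), -0.285, 0.0662)
rid (array([ 0.5113, -0.0921,  0.035 ]), -0.287, 0.0597)
lev (array([ 0.5186, -0.0936,  0.042 ]), -0.3, 0.0522)
lev (array([ 0.5018, -0.0886,  0.042 ]), -0.298, 0.0697)
lev (array([ 0.5079, -0.0904,  0.042 ]), -0.298, 0.0634)
```

```bash
python3 -m handwheel '[[0.04,[0,0.007,0],[0,0,0]],[0.04,[0,0.007,0],[0,0,0]],[0.04,[-0.025,0,0],[0,0,0]],[0.04,[-0.025,0,0],[0,0,0]],[0.04,[-0.025,0,0],[0,0,0]],[0.04,[-0.015,0,-0.02],[0,0,0]],[0.04,[0,0,-0.02],[0,0,0]],[0.04,[0,0,-0.02],[0,0,0]],[0.04,[0,0,0],[0,0,0]],[0.04,[0,0,0],[0,0,0]]]'
python3 m.py 6 | grep -v axis; python3 - <<'E'
import cv2
t=cv2.imread('pics/wrist_6.png')
cv2.imwrite('pics/d.png',cv2.resize(t[240:360,200:360],None,fx=5,fy=5,interpolation=cv2.INTER_CUBIC))
t=cv2.imread('pics/side_6.png')
cv2.imwrite('pics/e.png',cv2.resize(t[230:360,170:310],None,fx=4,fy=4,interpolation=cv2.INTER_CUBIC))
E
```

```text
t: 9.03
tool_pos: [0.4147, -0.0599, 0.1373]
tool_rot: [0.254, 1.555, -0.254]
contact_force: [0.0, -0.2, -0.4]
opening: 0.0395
wrist lever_post 0.88 [294.5 277.3] [ 0.4679 -0.0793  0.068 ] ang -0.287 0.1049
wrist lever_line 0.95 [309.3 278.4] [ 0.5006 -0.0893  0.038 ] ang -0.282 0.0707
top lever_post 0.7 [223.6 185.3] [ 0.4717 -0.0821  0.068 ] ang -0.271 0.1004
side lever_post 0.74 [295.2 297.1] [ 0.4685 -0.0775  0.068 ] ang -0.305 0.1048
side lever_line 0.82 [302.6 272.3] [ 0.5061 -0.0882  0.038 ] ang -0.322 0.0658
side rider_mark 0.52 [304.1 275.1] [ 0.5015 -0.0876  0.035 ] ang -0.309 0.0703
9.7833 [ 0.41488287 -0.06061542  0.1373132 ] [ 0.21247144 -0.23101997  0.70541947]
```

View pics/wrist_6.png

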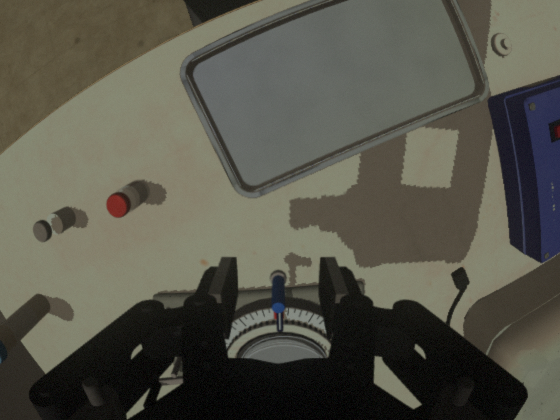

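View pics/d.png

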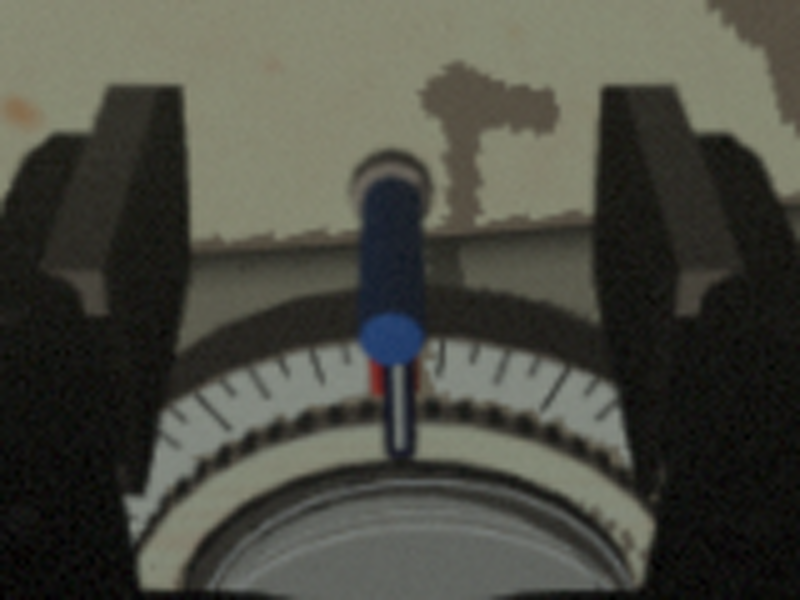

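View pics/e.png

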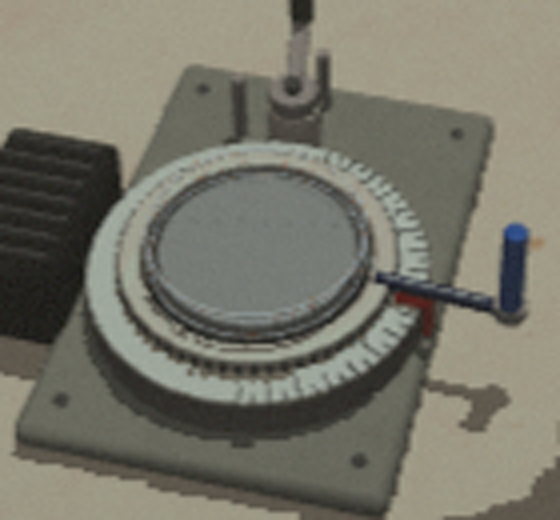

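```bash
python3 - <<'E'
from ang import *
t=cv2.imread('pics/wrist_6.png').astype(int)
for r in range(308,324):
    print(r,[tuple(t[r,c][::-1]) for c in range(272,288)] if r in(313,315,316,317) else '', [c for c in range(268,292) if t[r,c,2]>t[r,c,1]*1.35 and t[r,c,2]>60])
C=cam('wrist')
for n,px,z in [('ridL',(315.5,273.8),.035),('ridR',(315.5,284.5),.035),('lev',(327,280.1),.042),('lev',(317,280),.042)]: print(n,ang(px,z))
# predict
ax=np.array([.5685,-.109])
for a in (-.27,-.28,-.29,-.30):
    for r in (.066,.071): print(a,r,proj(C,[*(ax+r*np.array([-np.cos(a),-np.sin(a)])),.035]).round(1))
E
```

```text
308  []
309  []
310  []
311  []
312  [274, 283]
313 [(np.int64(131), np.int64(135), np.int64(127)), (np.int64(124), np.int64(110), np.int64(102)), (np.int64(118), np.int64(60), np.int64(57)), (np.int64(104), np.int64(38), np.int64(42)), (np.int64(63), np.int64(33), np.int64(47)), (np.int64(32), np.int64(36), np.int64(58)), (np.int64(56), np.int64(66), np.int64(80)), (np.int64(96), np.int64(101), np.int64(106)), (np.int64(72), np.int64(78), np.int64(81)), (np.int64(29), np.int64(29), np.int64(42)), (np.int64(37), np.int64(30), np.int64(34)), (np.int64(67), np.int64(50), np.int64(42)), (np.int64(94), np.int64(88), np.int64(76)), (np.int64(123), np.int64(127), np.int64(118)), (np.int64(126), np.int64(131), np.int64(123)), (np.int64(87), np.int64(92), np.int64(87))] [274, 275, 276]
314  [274, 275, 276, 283]
315 [(np.int64(132), np.int64(136), np.int64(128)), (np.int64(120), np.int64(111), np.int64(103)), (np.int64(116), np.int64(65), np.int64(59)), (np.int64(108), np.int64(36), np.int64(34)), (np.int64(71), np.int64(29), np.int64(33)), (np.int64(34), np.int64(29), np.int64(40)), (np.int6
[... 1749 characters left out ...]
8)), (np.int64(93), np.int64(86), np.int64(72)), (np.int64(94), np.int64(91), np.int64(76)), (np.int64(103), np.int64(100), np.int64(87)), (np.int64(128), np.int64(133), np.int64(124))] [274, 275, 276, 283]
318  [274, 275, 276]
319  []
320  []
321  []
322  []
323  []
ridL (array([ 0.5077, -0.0969,  0.035 ]), -0.197, 0.062)
ridR (array([ 0.5108, -0.0876,  0.035 ]), -0.355, 0.0615)
lev (array([ 0.5172, -0.094 ,  0.042 ]), -0.284, 0.0535)
lev (array([ 0.5064, -0.0905,  0.042 ]), -0.289, 0.0648)
-0.27 0.066 [311.6 278.5]
-0.27 0.071 [307.  278.2]
-0.28 0.066 [311.5 279.2]
-0.28 0.071 [307. 279.]
-0.29 0.066 [311.5 280. ]
-0.29 0.071 [307.  279.8]
-0.3 0.066 [311.5 280.7]
-0.3 0.071 [307.  280.6]
```

```bash
python3 -m handwheel '[[0,[-0.02,0,0],[-7,0,0]],[0,[-0.02,0,0],[-7,0,0]],[0,[-0.01,0,0],[-7,0,0]],[0,[0,0,0],[-7,0,0]],[0,[0,0,0],[-7,0,0]],[0,[0,0,0],[-7,0,0]],[0,[0,0,0],[-7,0,0]],[0,[0,0,0],[0,0,0]],[0,[0,0,0],[0,0,0]]]'
cat > to.py <<'E'
from h import *
import sys
o=ctrl.get_obs(); M=R.from_rotvec(o['tool_rot']).as_matrix()
print(M.round(3).tolist(),o['q'].round(2),o['tool_pos'].round(4)); print((M.T@(np.array([float(a) for a in sys.argv[1:4]])-o['tool_pos'])).round(4))
E
python3 to.py .5345 -.2646 .187
```

```text
t: 10.53
tool_pos: [0.4148, -0.0606, 0.1873]
tool_rot: [-0.413, 1.531, 0.413]
contact_force: [-0.2, 1.2, 0.2]
opening: 0.0001
[[0.0, -0.503, 0.864], [-0.0, 0.864, 0.503], [-1.0, -0.0, -0.0]] [-0.32 -0.45  2.12 -0.    1.47 -2.42] [ 0.4148 -0.0606  0.1873]
[ 0.0003 -0.2365  0.0008]
```

```bash
python3 -m handwheel '[[0,[0,-0.03,0],[0,0,0]],[0,[0,-0.03,0],[0,0,0]],[0,[0,-0.03,0],[0,0,0]],[0,[0,-0.03,0],[0,0,0]],[0,[0,-0.03,0],[0,0,0]],[0,[0,-0.03,0],[0,0,0]],[0,[0,-0.03,0],[0,0,0]],[0,[0,-0.026,0],[0,0,0]],[0,[0,0,0],[0,0,0]],[0,[0,0,0],[0,0,0]]]'
python3 - <<'E'
from h import *
C=cam('wrist'); cv2.imwrite('pics/w7.png',ctrl.get_image('wrist')[:,:,::-1])
Z=dict(clamp_post=.068,clamp_pivot=.04,skirted_tube=0,reagent_flask=0)
for k,z in Z.items():
    for r in ctrl.tip_of(k,'wrist')[:2]:
        print(k,round(r['score'],2),np.round(r['centre'],1),at_z(C,r['centre'],z).round(4))
E
python3 to.py .5345 -.2646 .057
```

```text
t: 11.37
tool_pos: [0.5343, -0.2649, 0.1867]
tool_rot: [-0.412, 1.532, 0.414]
contact_force: [0.1, 0.4, 0.4]
opening: 0.0002
clamp_post 0.71 [238.3 286. ] [ 0.5562 -0.245   0.068 ]
clamp_pivot 0.92 [254.4 326.9] [ 0.5601 -0.1949  0.04  ]
skirted_tube 0.62 [ 47.4 217.1] [ 0.4384 -0.3922  0.    ]
reagent_flask 0.97 [145.6 153.4] [ 0.5599 -0.4038  0.    ]
[[0.0, -0.506, 0.862], [0.0, 0.862, 0.506], [-1.0, 0.0, 0.0]] [-0.58  0.01  1.73  0.    1.4  -2.68] [ 0.5339 -0.2632  0.1874]
[ 0.1304 -0.0015 -0.0002]
```

View pics/w7.png

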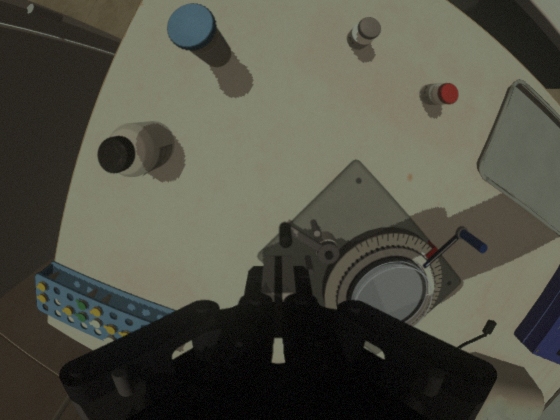

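```bash
python3 -m handwheel '[[0,[0.02,0,-0.008],[0,0,0]],[0,[0.03,0,0],[0,0,0]],[0,[0.03,0,0],[0,0,0]],[0,[0.03,0,0],[0,0,0]],[0,[0.02,0,0],[0,0,0]],[0,[0,0,0],[0,0,0]],[0,[0,0,0],[0,0,0]],[0,[0,0,0],[0,0,0]]]'
python3 - <<'E'
from h import *
C=cam('wrist'); cv2.imwrite('pics/w8.png',ctrl.get_image('wrist')[:,:,::-1])
print(ctrl.get_obs()['tool_pos'])
for r in ctrl.tip_of('clamp_post','wrist')[:2]:
        print(round(r['score'],2),np.round(r['centre'],1),at_z(C,r['centre'],.068).round(4))
E
```

```text
t: 12.28
tool_pos: [0.5283, -0.2685, 0.0592]
tool_rot: [-0.417, 1.529, 0.414]
contact_force: [0.3, -0.8, -0.0]
opening: -0.0001
[ 0.52877488 -0.26892623  0.05992727]
0.7 [337.3 290.2] [ 0.5551 -0.2466  0.068 ]
```

View pics/w8.png

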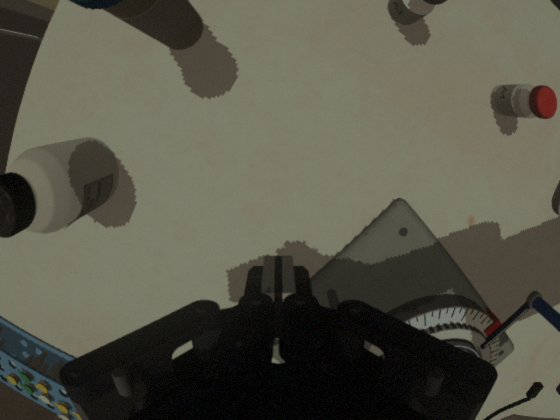

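```bash
python3 -m handwheel '[[0,[0,0,0.006],[0,0,0]],[0,[0,0,0.006],[0,0,0]],[0,[0,0,0.006],[0,0,0]],[0,[0,0,0.006],[0,0,0]],[0,[0,0,0.006],[0,0,0]],[0,[0,0,0.006],[0,0,0]],[0,[0,0,0.006],[0,0,0]],[0,[0,0,0.006],[0,0,0]],[0,[0,0,0.006],[0,0,0]],[0,[0,0,0],[0,0,0]]]'
python3 - <<'E'
from h import *
for n in('top','side'):
  C=cam(n); t=ctrl.get_image(n)[:,:,::-1]
  t=t[120:250,130:300] if n=='top' else t[190:340,160:330]
  cv2.imwrite(f'pics/{n}9.png',cv2.resize(t,None,fx=4,fy=4,interpolation=cv2.INTER_CUBIC))
  for r in ctrl.tip_of('clamp_post',n)[:2]:
        print(n,round(r['score'],2),np.round(r['centre'],1),at_z(C,r['centre'],.068).round(4))
E
```

```text
t: 13.22
tool_pos: [0.575, -0.2398, 0.0573]
tool_rot: [-0.416, 1.529, 0.417]
contact_force: [0.4, 0.1, -0.3]
opening: 0.0003
side 0.81 [229.7 223.7] [ 0.5915 -0.2297  0.068 ]
side 0.62 [304.4 274.7] [ 0.5033 -0.0594  0.068 ]
```

View pics/side9.png

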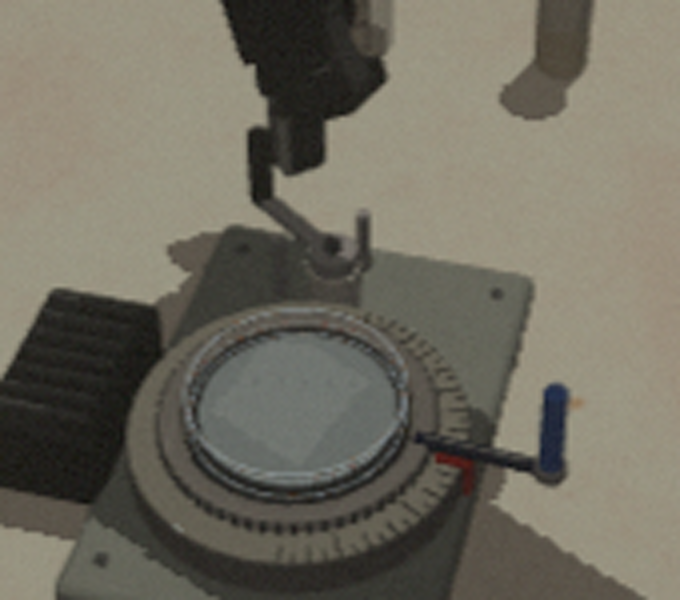

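View pics/top9.png

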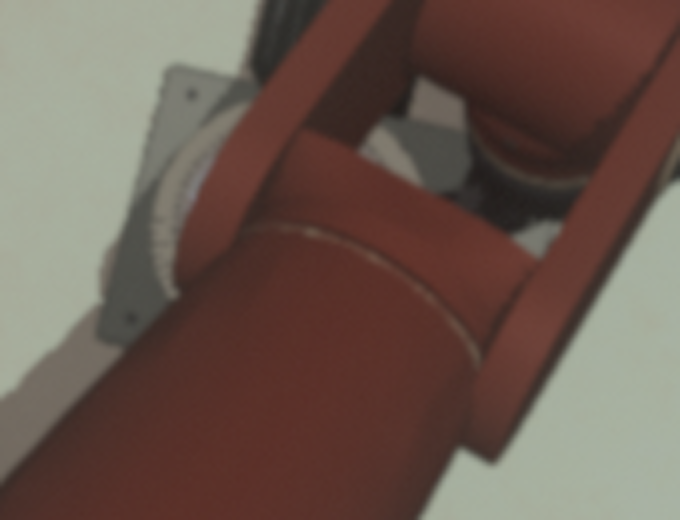

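```bash
python3 -m handwheel '[[0,[0,0,0.004],[0,0,0]],[0,[0,0,0.004],[0,0,0]],[0,[0,0,0.004],[0,0,0]],[0,[0,0,0.003],[0,0,0]],[0,[0,0,0.001],[0,0,0]],[0,[0,0,0],[0,0,0]],[0,[0,0,0],[0,0,0]]]'
cat > s.py <<'E'
from h import *
import sys
n='side';C=cam(n); t=ctrl.get_image(n)[:,:,::-1]
t=t[190:340,160:330]
cv2.imwrite(f'pics/{n}{sys.argv[1]}.png',cv2.resize(t,None,fx=4,fy=4,interpolation=cv2.INTER_CUBIC))
for r in ctrl.tip_of('clamp_post',n)[:1]:
        p=at_z(C,r['centre'],.068);print(n,round(r['score'],2),np.round(r['centre'],1),p.round(4))
o=ctrl.get_obs();print(o['tool_pos'],o['contact_force'])
E
python3 s.py 10
```

```text
t: 14.0
tool_pos: [0.5882, -0.2329, 0.0574]
tool_rot: [-0.416, 1.53, 0.415]
contact_force: [-0.6, -0.3, -0.6]
opening: 0.0
side 0.72 [234.2 217.4] [ 0.6017 -0.2177  0.068 ]
[ 0.58828804 -0.23301646  0.05767494] [-0.57758585  0.01162961 -0.34087434]
```

View pics/side10.png

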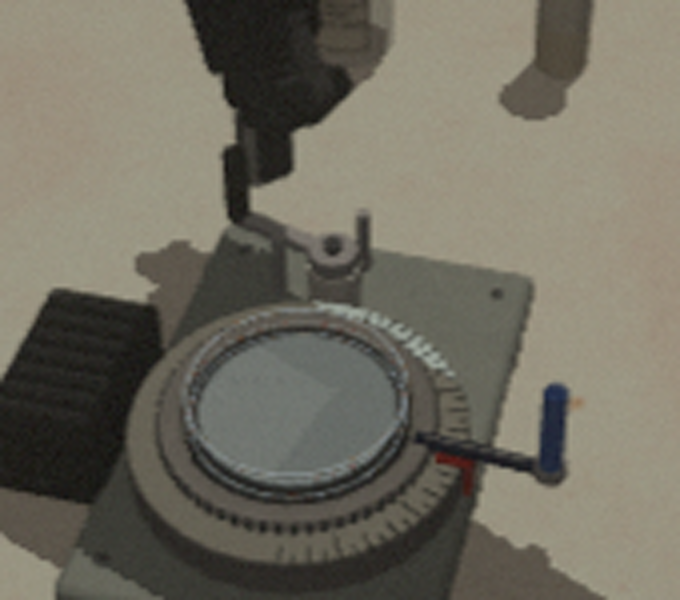

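```bash
python3 -m handwheel '[[0,[0,0,0.002],[0,0,0]],[0,[0,0,0.002],[0,0,0]],[0,[0,0,0],[0,0,0]],[0,[0,0,0],[0,0,0]],[0,[0,0,0],[0,0,0]]]'; python3 s.py 11
```

```text
t: 14.52
tool_pos: [0.589, -0.2323, 0.0575]
tool_rot: [-0.417, 1.536, 0.416]
contact_force: [-9.5, -3.2, 4.0]
opening: 0.0
side 0.85 [231.4 217.1] [ 0.6028 -0.2251  0.068 ]
[ 0.58900246 -0.232318    0.05749582] [-10.64069123  -3.68077116   3.7161175 ]
```

```bash
python3 -m handwheel '[[0,[0,0,0.001],[0,0,0]],[0,[0,0,0],[0,0,0]],[0,[0,0,-0.01],[0,0,0]],[0,[0,0,-0.02],[0,0,0]],[0,[-0.03,0,0],[0,0,0]],[0,[-0.03,0,0],[0,0,0]],[0,[-0.03,0,-0.02],[0,0,0]],[0,[-0.03,0,-0.03],[0,0,0]],[0,[0,0,0],[0,0,0]],[0,[0,0,0],[0,0,0]]]'
python3 s.py 12
python3 - <<'E'
from h import *
C=cam('wrist'); t=ctrl.get_image('wrist'); cv2.imwrite('pics/w12.png',t[:,:,::-1])
for k,z in dict(clamp_post=.068,clamp_pivot=.04,lever_line=.038,lever_post=.068,rider_mark=.035,sample_dish=.042).items():
    for r in ctrl.tip_of(k,'wrist')[:1]:
        p=at_z(C,r['centre'],z); v=p-np.array([.5685,-.109,0]);print(k,round(r['score'],2),np.round(r['centre'],1),p.round(4),np.arctan2(-v[1],-v[0]).round(3))
E
```

```text
t: 15.45
tool_pos: [0.5245, -0.2721, 0.1803]
tool_rot: [-0.418, 1.526, 0.41]
contact_force: [-0.2, 0.8, -0.6]
opening: 0.0002
side 0.57 [232.9 219.3] [ 0.5986 -0.2211  0.068 ]
[ 0.52343406 -0.27021182  0.17624338] [ 0.27955603 -0.12943702  0.71450854]
clamp_pivot 0.77 [267.6 324.4] [ 0.5589 -0.1984  0.04  ] 1.463
lever_line 0.65 [269.1 437.8] [ 0.5025 -0.0867  0.038 ] -0.325
lever_post 0.67 [257.9 474.8] [ 0.4686 -0.0793  0.068 ] -0.289
rider_mark 0.55 [266.3 438.4] [ 0.5   -0.086  0.035] -0.324
```

View pics/side12.png

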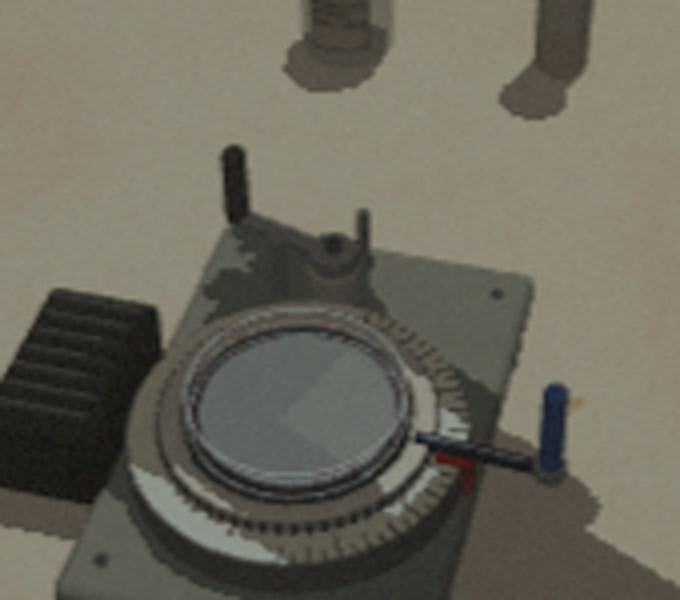

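View pics/w12.png

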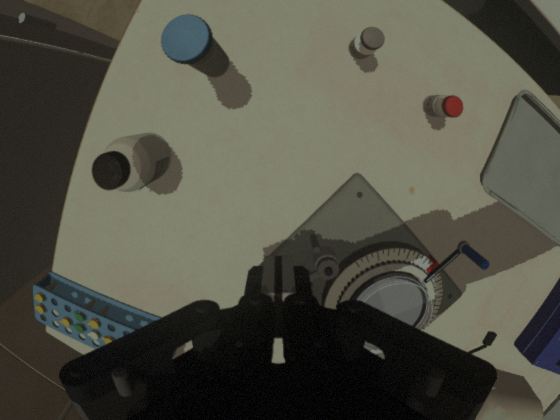

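```bash
python3 - <<'E'
from h import *
C=cam('side')
piv=np.array([.5603,-.197]); 
piv2=at_z(C,(190+243/4,160+334/4),.046)[:2]; print('piv side',piv2)
b=at_z(C,(190+218/4,160+236/4),.046)[:2];t=at_z(C,(190+150/4,160+233/4),.081)[:2];print(b,t)
for p in(b,t):
    for q in (piv2,piv):
        v=p-q; print(np.arctan2(v[1],v[0])+np.pi/2+.206,np.hypot(*v))
E
python3 -m handwheel '[[0,[-0.02,0.03,0],[0,0,0]],[0,[-0.02,0.035,0],[0,0,0]],[0,[0,0.035,0],[0,0,0]],[0,[0,0.035,0],[0,0,0]],[0,[0,0.035,0],[0,0,0]],[0,[0,0.035,0],[0,0,0]],[0,[0,0.035,0],[0,0,0]],[0,[0,0.035,0],[0,0,0]],[0,[0,0.035,0],[0,0,0]],[0,[0,0,0],[0,0,0]]]'
python3 to.py .3 .4 .25
```

```text
piv side [ 0.55567543 -0.19888194]
[ 0.59988855 -0.21475282] [ 0.59973229 -0.22066086]
1.432158932174988 0.04697536468868869
1.3552460937993294 0.043386816809441876
1.3176897119810498 0.04914599030738584
1.2363491664817443 0.0459863212400223
t: 16.73
tool_pos: [0.3647, 0.0006, 0.2165]
tool_rot: [-0.419, 1.529, 0.421]
contact_force: [0.8, -0.9, 0.8]
opening: 0.0002
[[0.0, -0.51, 0.86], [0.002, 0.86, 0.51], [-1.0, 0.001, 0.001]] [-0.2  -0.64  2.19  0.    1.59 -2.31] [0.3647 0.0006 0.2165]
[-0.0328  0.3765  0.1483]
```

```bash
python3 -m handwheel '[[0,[-0.005,0.025,0.02],[0,0,0]],[0,[-0.005,0.03,0.02],[0,0,0]],[0,[-0.005,0.03,0.02],[0,0,0]],[0,[-0.005,0.03,0.02],[0,0,0]],[0,[-0.005,0.03,0.02],[0,0,0]],[0,[-0.005,0.03,0.02],[0,0,0]],[0,[0,0.03,0.01],[0,0,0]],[0,[0,0.03,0.01],[0,0,0]],[0,[0,0.03,0],[0,0,0]],[0,[0,0,0],[0,0,0]]]'
python3 - <<'E'
from h import *
for n in('top','side'):
  C=cam(n); t=ctrl.get_image(n)[:,:,::-1]; cv2.imwrite(f'pics/{n}13.png',t)
  t=t[120:250,130:300] if n=='top' else t[190:340,160:330]
  cv2.imwrite(f'pics/{n}13c.png',cv2.resize(t,None,fx=4,fy=4,interpolation=cv2.INTER_CUBIC))
  for k,z in dict(clamp_post=.068,clamp_pivot=.04,vial_red=0,vial_grey=0,skirted_tube=0,reagent_flask=0,sample_dish=.042,ring_axis=.04,rider_mark=.035,lever_line=.038).items():
   for r in ctrl.tip_of(k,n)[:1]:
        p=at_z(C,r['centre'],z); print(n,k,round(r['score'],2),np.round(r['centre'],1),p.round(4))
E
```

```text
t: 17.57
tool_pos: [0.3516, 0.2998, 0.2464]
tool_rot: [-0.419, 1.531, 0.421]
contact_force: [0.2, 0.2, 0.1]
opening: 0.0004
top clamp_post 0.57 [157.8 257.9] [ 0.5991 -0.2202  0.068 ]
top clamp_pivot 0.85 [180.7 247.1] [ 0.5596 -0.1982  0.04  ]
top vial_red 0.41 [281.2 242. ] [ 0.3618 -0.1862  0.    ]
top vial_grey 0.47 [277.3 284.8] [ 0.3687 -0.2725  0.    ]
top skirted_tube 0.74 [240.4 342.7] [ 0.4422 -0.392   0.    ]
top reagent_flask 0.77 [181.9 345.6] [ 0.564  -0.4018  0.    ]
top sample_dish 0.65 [177.5 201.3] [ 0.5661 -0.1077  0.042 ]
top ring_axis 0.64 [175.1 201.4] [ 0.5714 -0.1075  0.04  ]
top rider_mark 0.3 [276.2 283.6] [ 0.3711 -0.2686  0.035 ]
top lever_line 0.88 [207.5 195.3] [ 0.5068 -0.0961  0.038 ]
side clamp_post 0.56 [234.3 219.3] [ 0.5984 -0.2174  0.068 ]
side clamp_pivot 0.82 [254.4 245.4] [ 0.5524 -0.1959  0.04  ]
side vial_red 0.78 [276.7 353.8] [ 0.3574 -0.1805  0.    ]
side vial_grey 0.52 [244.1 345. ] [ 0.3621 -0.2667  0.    ]
side skirted_tube 0.92 [204.8 298.9] [ 0.4452 -0.3894  0.    ]
side reagent_flask 0.8 [200.8 247.5] [ 0.5553 -0.4022  0.    ]
side ring_axis 0.58 [289.5 232.5] [ 0.5707 -0.1139  0.04  ]
side rider_mark 0.58 [306.6 276.3] [ 0.4997 -0.0825  0.035 ]
side lever_line 0.59 [303.4 269.6] [ 0.5104 -0.0865  0.038 ]
```

View pics/top13c.png

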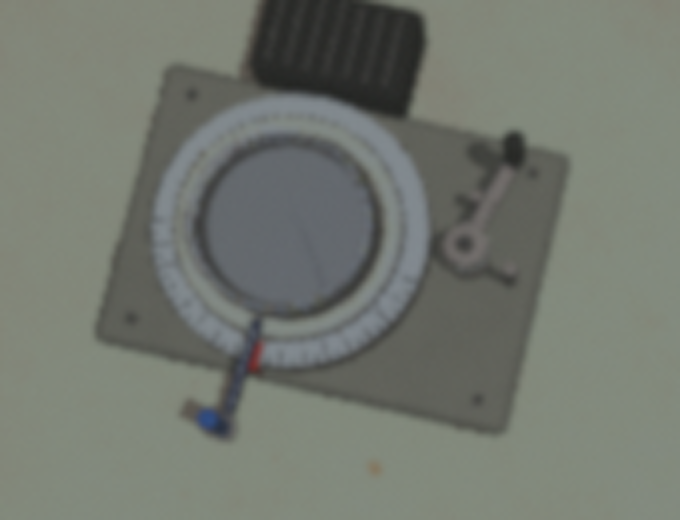

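View pics/side13c.png

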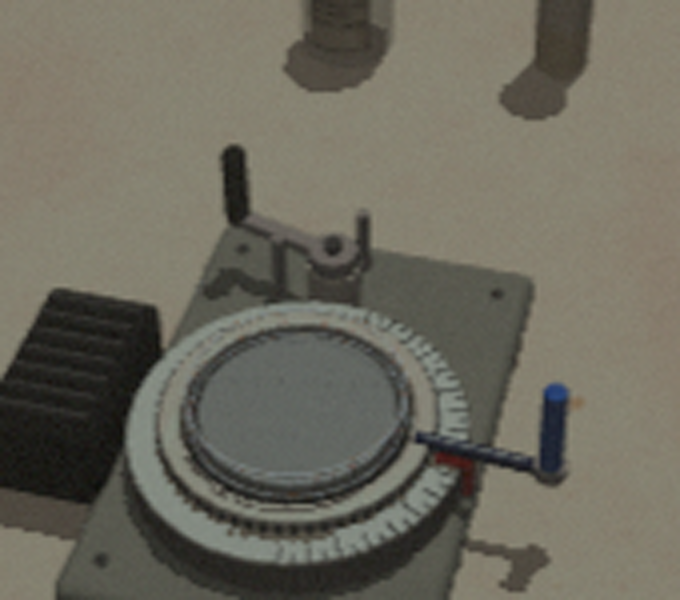

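```bash
python3 - <<'E'
from h import *
t0=cv2.imread('pics/top0.png'); t=cv2.imread('pics/top13.png')
a=[]
for im in (t0,t):
    a.append(cv2.resize(im[195:230,165:215],None,fx=8,fy=8,interpolation=cv2.INTER_CUBIC))
s0=cv2.imread('pics/side0.png'); s=cv2.imread('pics/side13.png')
for im in (s0,s):
    a.append(cv2.resize(im[285:325,250:300],None,fx=8,fy=7,interpolation=cv2.INTER_CUBIC))
o=np.vstack([np.hstack(a[:2]),np.hstack(a[2:])]); o=np.clip(o.astype(float)*1.6,0,255); cv2.imwrite('pics/f.png',o)
C=cam('top');
# red centroid in initial image
for nm,im in(('t0',t0),('t',t)):
    b=im.astype(int); w=np.clip(b[:,:,2]-b[:,:,1]*1.1-5,0,None)[203:217,183:204]; 
    yy,xx=np.mgrid[203:217,183:204]; print(nm,(w*yy).sum()/w.sum(),(w*xx).sum()/w.sum(),w.sum(), (w.sum(0)).astype(int))
ax=np.array([.5685,-.109])
for a_ in(-.2,-.25,-.3): print(a_,[proj(C,[*(ax-r*np.array([np.cos(a_),np.sin(a_)])),z]).round(2) for r,z in((.071,.035),(.071,.042),(.06,.042),(.09,.042))])
E
```

```text
t0 208.5614665328332 192.27000898092876 1892.8999999999996 [  0   0   0   0   0   0  29 149 352 513 499 296  52   0   0   0   0   0
   0   0   0]
t 209.11270737130152 193.36001368223023 584.6999999999998 [  0   0   0   0   0   0   0   0   0  88 237 218  40   0   0   0   0   0
   0   0   0]
-0.2 [array([211.65, 194.87]), array([211.18, 194.34]), array([205.73, 195.54]), array([220.63, 192.27])]
-0.25 [array([211.26, 193.12]), array([210.79, 192.58]), array([205.4 , 194.05]), array([220.14, 190.02])]
-0.3 [array([210.79, 191.39]), array([210.31, 190.83]), array([205.  , 192.58]), array([219.53, 187.81])][ WARN:0@0.125] global loadsave.cpp:1063 imwrite_ Unsupported depth image for selected encoder is fallbacked to CV_8U.
```

View pics/f.png

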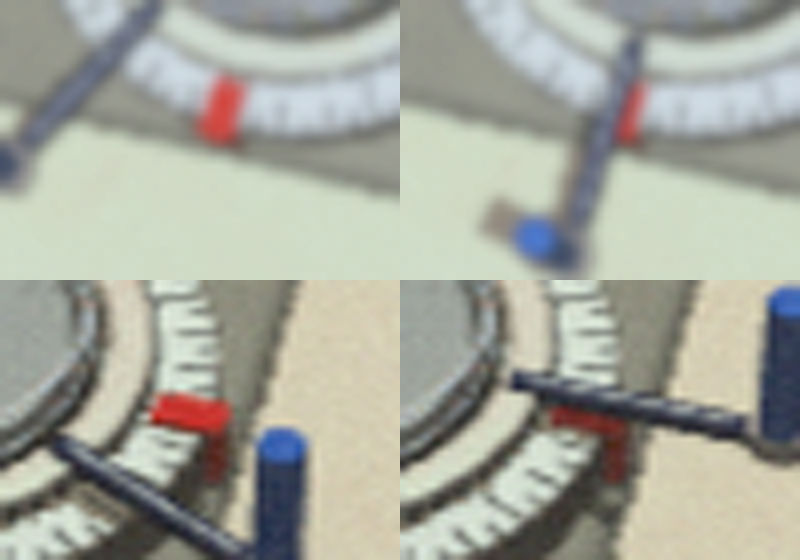

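```bash
python3 -c "
from station import ctrl
print(ctrl.finish_job(), ctrl.get_obs()['t'])"
```

```text
the job is handed in; nothing more can be done
the job is handed in; nothing more can be done
```

I set the lever over the red rider, then pushed the clamp lever to its stop, and handed the job in at about 19 s of the 64 s allowed. No verdict was reported.

- **Lever:** I lowered the open fingers either side of the blue post and pushed it round with one pad. The lever then stayed still for well over 0.5 s before I touched the clamp. My measurements put it about 0.013 rad (close-up wrist pictures) to 0.02 rad (top picture) short of the rider's centre; the limit is 0.06. The networks' own point estimates for the lever scattered by a few hundredths of a rad. The side picture looks further off, which I put down to its slanted view, so I did not nudge the lever again.
- **Clamp:** I pushed the black post away from the robot with shut fingers until they stopped advancing at about 10 N. Afterwards the top and side pictures show the lever lying against its stop pin. Angles worked out from the side picture range from 1.24 to 1.43 rad around the 1.3 stop, because pixel readings at that distance are coarse.
- **Everything else:** In the last pictures the dish sits centred on the stage. The vials, tube and bottle are where they were to within measurement noise (about 1 cm), and the rider has not visibly moved. I moved the arm well clear before handing in.

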